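Release the cover-glass carton from its dispenser

TASK

Two alike bench dispensers stand on the bench; one holds a small flat carton behind its gate, the other a blood tube. With the fingertips press down the pad at the raised end of the carton's dispenser so that the gate lifts and the carton slides out into the tray, then let the pad come up so that the gate shuts again. Touch neither carton, tube nor gates, leave the tube's dispenser shut and leave the other things where they stand.

Things in the scene. Friction and masses are not known exactly. Their poses are not given: they have to be found in the camera images.
- feeder_a: the dispenser that holds the carton: fixed white dispenser, 250x72x155 mm. Origin under it on the bench, z up, -x to its tray, +x to its press pad. A 54 mm wide lane slopes down at 28 deg from x=+91 to -40 mm into a tray (inside x -141 to -40; floor sloping on at 11 deg from 31 to 11 mm height; front rim 38 mm, side rims 46 mm high). Rocking lever hinged at x=+62, 122 mm up: gate on its tray-side end, pad on the other.
- feeder_b: the dispenser that holds the blood tube, of the same make: fixed white dispenser, 250x72x155 mm. Origin under it on the bench, z up, -x to its tray, +x to its press pad. A 54 mm wide lane slopes down at 28 deg from x=+91 to -40 mm into a tray (inside x -141 to -40; floor sloping on at 11 deg from 31 to 11 mm height; front rim 38 mm, side rims 46 mm high). Rocking lever hinged at x=+62, 122 mm up: gate on its tray-side end, pad on the other.
- lever_a (a joint): angle of the carton dispenser's rocking lever, rad: 0 pad up and gate shut (spring keeps it there), 0.42 pad fully pressed and gate fully raised. The carton passes from about 0.2 on; it then slides out by itself in less than 1 s.
- lever_b (a joint): the same for the tube's dispenser: stays at 0.
- pad_a (a point): carton's dispenser: grey press pad on the raised end of the lever, its highest part, 34 mm along the dispenser, 72 across, 6 thick. This point is the centre of its top face. At rest 149 mm above the bench, 68 mm behind the hinge, rising 0.29 rad backwards; fully pressed it is 30 mm lower. Spring return: 2 N starts it, 5 N holds it down.
- pad_b (a point): tube's dispenser (leave alone): grey press pad on the raised end of the lever, its highest part, 34 mm along the dispenser, 72 across, 6 thick. This point is the centre of its top face. At rest 149 mm above the bench, 68 mm behind the hinge, rising 0.29 rad backwards; fully pressed it is 30 mm lower. Spring return: 2 N starts it, 5 N holds it down.
- gate_a (a point): carton's dispenser: grey gate blade across the lane, 52 mm wide, 38 tall, 3 thick, on the lever's tray-side end. This point is the middle of its lower edge. Not to be touched.
- gate_b (a point): tube's dispenser: grey gate blade across the lane, 52 mm wide, 38 tall, 3 thick, on the lever's tray-side end. This point is the middle of its lower edge. Not to be touched.
- tube_mid (a point): centre of the blood tube with violet cap, 79 mm long, 16 mm thick, lying lengthwise in the other lane behind its gate
- cup: bystander: specimen cup with white lid, 52 mm wide, 56 high, origin under it
- strips: bystander: upright carton 35x60x105 mm; origin under it
- marker: bystander: black marker pen, 135 mm long, 17 thick, lying; origin under its middle
- carton: the white and violet flat carton, 46x48x18 mm, 30 g, origin at the centre of its underside; it leans on the carton dispenser's gate
- carton_mid (a point): centre of that carton, half-way through its thickness
- tube: the blood tube with violet cap, 79 mm long, 16 mm thick; origin at the middle of its underside
Mind the look-alikes: they are no part of the job. What is meant by the carton is not orange, and is the smaller of those in its own colour.

How it is judged:
On the way, in this order (a step that is already met when the one before it is completed fails the run):
1. the fingers press the pad of the carton's dispenser and its gate is rising (value of joint lever_a above 0.12 rad and contact force between the fingers and lever_a_c2 above 0.3 N), for 0.05 s.
2. the carton has slid into its tray (x of carton_mid in the frame of feeder_a between -0.141 and -0.05 m and y of carton_mid in the frame of feeder_a between -0.027 and 0.027 m and z of carton_mid in the frame of feeder_a below 0.04 m), for 0.1 s.
At the end, for the whole second after the job is handed in: the carton lies at rest within the tray of its dispenser (its centre at least 10 mm beyond the foot of the lane, inside the tray's rims), both levers are back within 0.04 rad of shut, the tube is still behind its gate (all of step 2 and linear speed of carton below 0.02 m/s and value of joint each of lever_a, lever_b below 0.04 rad and distance of tube_mid from where it was at the start of the episode below 0.02 m); the robot touches nothing.
It fails at once if the robot touches the carton or the blood tube (contact force between any of the fingers, the arm and carton above 0.3 N or contact force between any of the fingers, the arm and tube above 0.3 N).
It fails at once if the robot touches a gate (contact force between any of the fingers, the arm and lever_a_c0 above 0.3 N or contact force between any of the fingers, the arm and lever_a_c1 above 0.3 N or contact force between any of the fingers, the arm and lever_b_c0 above 0.3 N or contact force between any of the fingers, the arm and lever_b_c1 above 0.3 N).
It fails at once if the tube's gate is lifted (value of joint lever_b above 0.1 rad).
It fails at once if the tube is moved from its lane (distance of tube_mid from where it was at the start of the episode above 0.02 m).
It fails at once if a bystander is moved (distance of any of cup, strips, marker from where it was at the start of the episode above 0.03 m).
It also fails if it takes over 32 s, if anything falls off the work surface, if the arm or the gripper's body presses on something with over 40 N, if the wrist force passes 120 N, or if a joint passes its speed limit or range.

ROBOT

A 7-joint arm with a two-finger parallel gripper is mounted at the origin on a cart in front of the work surface, level with it; the furniture and walls round the work are solid. World frame = base frame: x ahead of the robot, y to its left, z up, the work surface at z = 0. Lengths are in m, angles in rad, forces in N, time in s.
With the tool pointing down it reaches from about 0.4 to 0.85 m from the base axis. Payload 10.4 kg.
Tool frame: the origin (TCP) lies at the very end of the fingers, on their centre line; the grasp point (between the pads) lies 19 mm behind it; x points along the fingers, z is the direction in which the jaws open and shut, and the axes are right-handed (so a half turn about x gives the same grasp; the last joint's range is limited). The gripper opens to 85 mm and grips with 20 to 120 N. Pads are 22 mm wide; open, the fingers measure 114 mm over their backs; the gripper's body (76 mm by 85 mm) begins 54 mm behind the grasp point. The pads swing forward as they close: fully open they stand 13 mm farther back than shut.
Start: joints at [-1.141, 0.332, -0.065, 1.46, 0.022, 1.35, -0.088], TCP at [0.273, 0.562, 0.194] pointing down, gripper open.
Joint ranges: [-2.6, 2.6], [-0.5, 2.12], [-1.47, 1.34], [0.16, 2.42], [-1.27, 4.41], [0.06, 2.06], [-2.6, 2.6]. Speed limits (rad/s): [2.22, 2.22, 2.79, 2.79, 3.14, 3.14, 3.14].

INTERFACE

Orientations are given as a unit quaternion [x, y, z, w].
In Python, from workcell import get_obs, camera, camera_info, hand_in gives the robot as it stands.
- The arm moves only by the tool move_arm, never from a script. Its argument "motion" is text: rows parted by semicolons, each of 4 numbers parted by spaces: the shift along the world's x, y, z in m, then the turn about the world's z in rad. In form: tx ty tz spin; .... A call has 1 to 10 rows; each row is the pose to reach, as a shift and turn from the pose commanded when the call began; what a row does not reach only later rows make up. A row lasts 1/8 s, in which the tool goes at most 62.5 mm and 10.7 degrees, less where a joint would pass 70% of its speed; a pose out of reach is approached as far as the arm can. A call with a gripper value outside its range is refused whole. "grip" is the opening, from 0 (shut) to 1 (fully open), set as the call begins (left out, the last holds). The fingers move at their own pace and stop on an object; "force" is the grip in N (left out, the last holds). Time passes only in rows, so rows that repeat a pose let the fingers close. It gives the time, the measured TCP pose, the force and the opening at its end, in the units of the state.
- get_obs(): the state, without advancing time (a new reading comes with each control period).
- camera(name): name is "side" or "top" or "wrist"; returns (picture, depth): 420x560x3 uint8, red, green, blue; 420x560 float32, m along the optical axis (not along the pixel's ray), 0 where there is no reading.
- camera_info(name): a dict with "camera_matrix" (3x3 intrinsics, pixels), "eye" and "attitude" of the camera in the world. Camera axes: x right, y up, looking along -z (the intrinsics and any distortion apply to the point x, -y, -z); pixel columns grow to the right and rows downward; lengths in m; the calibration is good to about 2 mm. A picture is of the moment at which its call begins: read the wrist's pose just before it. camera_info takes no time and is no camera call; for the wrist camera it gives the pose at the moment of the call.
- hand_in(): hands the job in, once; it reports no verdict.
The state is a dict: "clock": time; "joint_pos": joint angles; "joint_velocities": joint speeds; "tau": joint torques, N m; "position": TCP position; "ee_rot": TCP orientation; "ft_force": force on the tool from outside, world axes, zero at the start; "torque": the same for the moment, N m; "grip_width": opening from 0.0 (shut) to 1.0 (fully open).
Only numpy, scipy, OpenCV 4.12 (cv2) and the standard library are available. Lean on these libraries where they do the work, as an engineer would, in place of code of your own. Each camera call takes 0.05 s, during which the arm holds its last target.

## Working session

There is one attempt and no reset: what is moved stays moved. The work goes in short steps, Python scripts to look and compute and a tool call to move; the robot and the scene stay as the last step left them, time stands still between calls to the robot, and variables do not carry over. Pictures are saved under pics/ and viewed, and the job is handed in when it is done.

Besides the shell and the picture viewer there is one more tool, called after "Call:" as name(argument=value, ...), one argument or row to a line, values as JSON. move_arm: Moves the arm, as the interface text tells. Its arguments: {"type":"object","properties":{"motion":{"type":"string"},"grip":{"type":"number"},"force":{"type":"number"}},"required":["motion"]}

```bash
mkdir -p pics
cat > h.py <<'E'
import numpy as np, cv2
from workcell import *
def save(n,p): cv2.imwrite(p,cv2.cvtColor(n,cv2.COLOR_RGB2BGR))
E
python3 - <<'E'
from h import *
for c in ("top","side"):
    im,d=camera(c); save(im,f"pics/{c}0.png"); np.savez(f"{c}0.npz",im=im,d=d)
    print(c,camera_info(c))
o=get_obs();print({k:np.round(v,3) for k,v in o.items()})
E
```

```text
top {'camera_matrix': array([[456.9043842 ,   0.        , 282.62506041],
       [  0.        , 456.9043842 , 211.6982747 ],
       [  0.        ,   0.        ,   1.        ]]), 'eye': array([0.43155514, 0.1943506 , 1.26063528]), 'attitude': array([ 0.04125918, -0.03374623, -0.70435726,  0.70784159])}
side {'camera_matrix': array([[387.83595385,   0.        , 281.96588444],
       [  0.        , 387.83595385, 209.54006096],
       [  0.        ,   0.        ,   1.        ]]), 'eye': array([0.58705721, 0.89794151, 0.71253311]), 'attitude': array([0.00663388, 0.41773677, 0.90767016, 0.03983546])}
{'clock': np.float64(0.1), 'joint_pos': array([-1.141,  0.333, -0.065,  1.461,  0.022,  1.35 , -0.089]), 'joint_velocities': array([-0.001, -0.003, -0.001, -0.001,  0.   ,  0.001,  0.001]), 'tau': array([ 1.0000e-03, -6.2674e+01,  4.9000e-02, -3.9243e+01,  1.6000e-02,
        7.0000e-03, -0.0000e+00]), 'position': array([0.273, 0.562, 0.193]), 'ee_rot': array([-0.375,  0.6  ,  0.375,  0.599]), 'ft_force': array([-0.465, -0.041,  1.099]), 'torque': array([ 0.033, -0.01 ,  0.017]), 'grip_width': np.float64(1.002)}
```

View pics/top0.png

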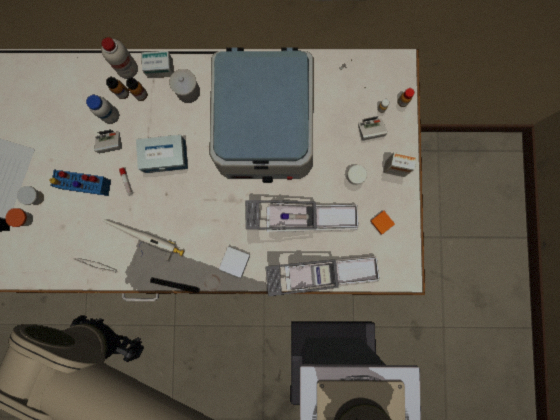

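View pics/side0.png

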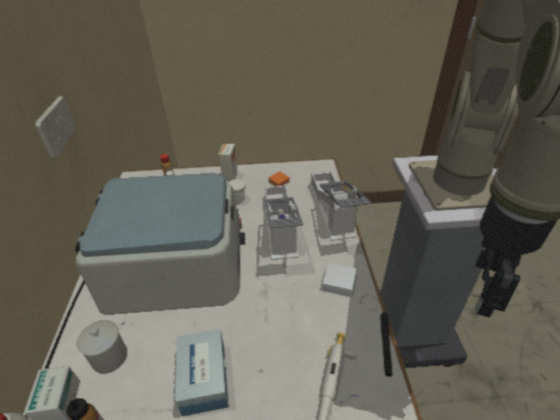

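The top view shows two dispensers: the upper one at about (300,215) with its pad near (253,211), and the lower one at about (322,273) with its pad near (274,280). I'll zoom in to see what each lane holds.

Run:
```python
from h import *
im=np.load("top0.npz")['im']; save(cv2.resize(im[185:305,235:395],None,fx=5,fy=5,interpolation=cv2.INTER_CUBIC),"pics/topz.png")
im=np.load("side0.npz")['im']; save(cv2.resize(im[160:285,240:390],None,fx=4.8,fy=4.8,interpolation=cv2.INTER_CUBIC),"pics/sidez.png")
```

```text
(no output)
```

View pics/topz.png

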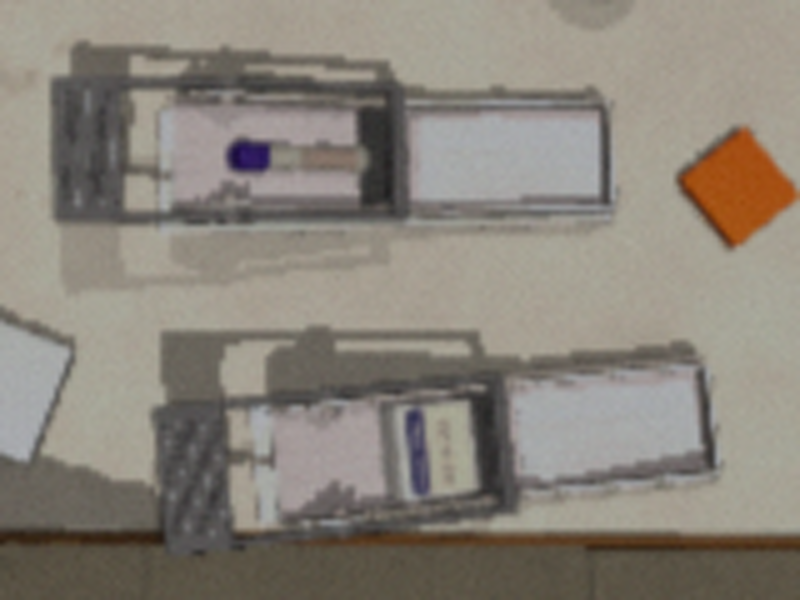

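View pics/sidez.png

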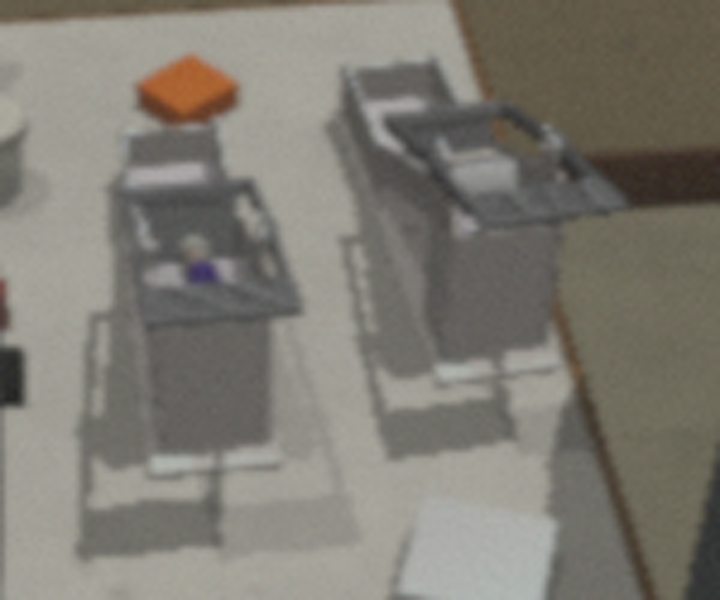

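The lower dispenser (zoom pad at about (195,477)) holds the carton, and the upper one holds the tube. Next I'll measure the pad.

```bash
cat >> h.py <<'E'
from scipy.spatial.transform import Rotation as R
def ray(ci,u,v):
    K=ci["camera_matrix"]; d=np.array([(u-K[0,2])/K[0,0],-(v-K[1,2])/K[1,1],-1.])
    return ci["eye"],R.from_quat(ci["attitude"]).apply(d)
def onz(ci,u,v,z):
    e,d=ray(ci,u,v); return e+d*(z-e[2])/d[2]
def cloud(ci,D):
    K=ci["camera_matrix"]; v,u=np.mgrid[:D.shape[0],:D.shape[1]]
    p=np.stack([(u-K[0,2])/K[0,0]*D,-(v-K[1,2])/K[1,1]*D,-D],-1)
    return p@R.from_quat(ci["attitude"]).as_matrix().T+ci["eye"]
E
python3 - <<'E'
from h import *
ci=camera_info("top"); D=np.load("top0.npz")['d']; P=cloud(ci,D)
print("pad corners z.149")
for x,y in [(155,407),(228,400),(235,543),(168,552),(195,477)]:
    print(np.round(onz(ci,235+x/5-.4,185+y/5-.4,.149),3))
for nm,(r0,r1,c0,c1) in dict(a=(262,300,262,284),b=(198,232,240,262)).items():
    Q=P[r0:r1,c0:c1].reshape(-1,3); q=Q[(Q[:,2]>.135)&(Q[:,2]<.17)]
    # pad region
    print(nm,len(q),q.mean(0).round(4),q.min(0).round(3),q.max(0).round(3), cv2.minAreaRect((q[:,:2]*1000).astype(np.float32)))
print("tray far corners z .04")
for x,y in [(712,365),(715,480),(700,360)]: print(np.round(onz(ci,235+x/5-.4,185+y/5-.4,.042),3))
ci=camera_info("side"); P=cloud(ci,np.load("side0.npz")['d'])
# zoom pts of pad a corners side
for x,y in [(440,178),(590,160),(625,205),(487,225)]:
    u,v=240+x/4.8-.4,160+y/4.8-.4
    print("side",np.round(onz(ci,u,v,.149),3),P[round(v),round(u)].round(3))
E
```

```text
pad corners z.149
[0.418 0.247 0.149]
[0.421 0.212 0.149]
[0.353 0.208 0.149]
[0.349 0.24  0.149]
[0.384 0.227 0.149]
a 429 [0.3846 0.2274 0.1487] [0.349 0.205 0.136] [0.423 0.246 0.157] ((385.6824951171875, 225.18031311035156), (73.73640441894531, 41.050289154052734), 0.4935948848724365)
b 405 [0.5446 0.2812 0.1491] [0.509 0.26  0.137] [0.58  0.299 0.157] ((544.5059814453125, 279.2889709472656), (70.49525451660156, 38.743255615234375), 0.7448206543922424)
tray far corners z .04
[ 0.44  -0.043  0.042]
[ 0.38  -0.044  0.042]
[ 0.443 -0.037  0.042]
side [0.431 0.208 0.149] [0.426 0.184 0.129]
side [0.356 0.202 0.149] [-0.013 -0.901 -0.745]
side [0.348 0.237 0.149] [-0.059 -0.886 -0.806]
side [0.415 0.245 0.149] [0.416 0.247 0.153]
```

The rays and depth agree: pad_a is centred at about (0.385, 0.227, 0.149), with width 72 mm and height matching the given sizes. The dispenser's +x runs about 5° off world +y. I'll close the fingers and move above the pad, slightly rearward, with the jaws across the dispenser.

Call:
move_arm(
  motion="0 0 0.03 0; 0.015 -0.045 0.03 -0.17; 0.033 -0.1 0.03 -0.34; 0.05 -0.15 0.03 -0.51; 0.067 -0.2 0.03 -0.68; 0.083 -0.25 0.03 -0.85; 0.1 -0.3 0.03 -1.03; 0.111 -0.331 0.02 -1.03; 0.111 -0.331 0 -1.03; 0.111 -0.331 0 -1.03",
  grip=0,
  force=40,
)

```text
clock: 1.35
position: [0.3836, 0.2303, 0.1925]
ee_rot: [-0.031, 0.707, 0.03, 0.706]
ft_force: [0.7, 0.1, 0.9]
grip_width: -0.003
```

Run:
```python
from h import *
o=get_obs();print({k:np.round(v,3) for k,v in o.items()})
for c in ("side","wrist"):
    im,d=camera(c); save(im,f"pics/{c}1.png")
    if c=="side": save(cv2.resize(im[130:290,240:430],None,fx=4,fy=3.7),"pics/side1.png")
```

```text
{'clock': np.float64(1.35), 'joint_pos': array([-0.866, -0.071,  0.214,  1.913,  0.016,  1.301, -0.569]), 'joint_velocities': array([-0.013, -0.006, -0.014, -0.042,  0.002,  0.024, -0.004]), 'tau': array([  0.77 , -31.928,  -0.05 , -37.591,   0.078,  -0.422,   0.056]), 'position': array([0.384, 0.23 , 0.192]), 'ee_rot': array([-0.031,  0.707,  0.03 ,  0.706]), 'ft_force': array([0.722, 0.075, 0.909]), 'torque': array([ 0.014, -0.008, -0.036]), 'grip_width': np.float64(-0.003)}
```

View pics/side1.png

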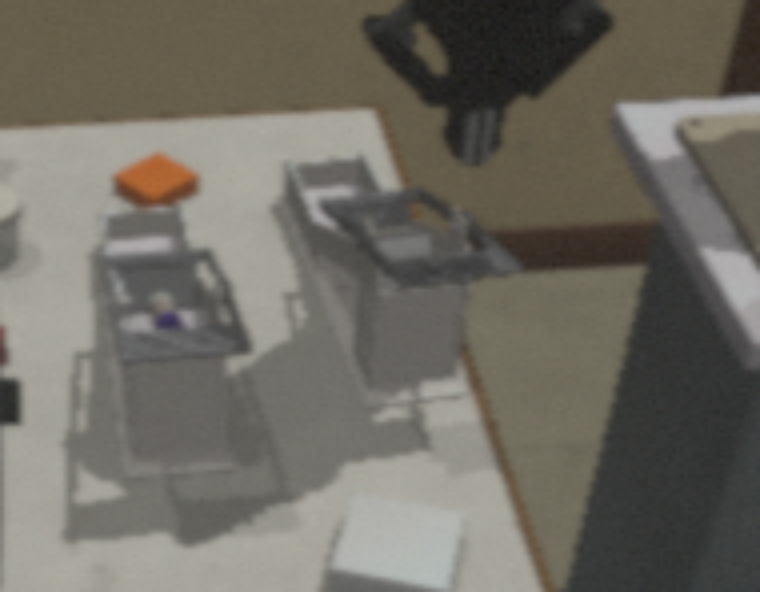

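View pics/wrist1.png

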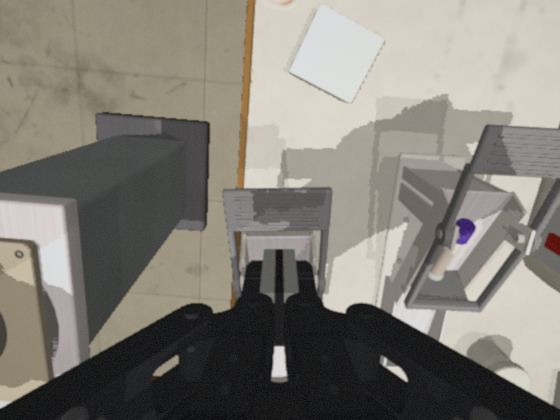

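The side view puts the fingertip at zoom (470,160), above the pad at about (440,262). In the wrist view the tips are at (280,250) and the pad spans (223–331, 188–233). I'll project both to check the alignment.

```bash
cat >> h.py <<'E'
def proj(ci,p):
    q=R.from_quat(ci["attitude"]).inv().apply(np.array(p)-ci["eye"]);K=ci["camera_matrix"]
    return np.round([K[0,0]*q[0]/-q[2]+K[0,2],-K[1,1]*q[1]/-q[2]+K[1,2]],1)
E
python3 - <<'E'
from h import *
o=get_obs(); t=o["position"]
for c in("side","wrist"):
    ci=camera_info(c)
    print(c,ci["eye"].round(3),"tcp",proj(ci,t),"pad",proj(ci,[.385,.227,.149]))
s=camera_info("side"); print("side tip seen",240+470/4,130+160/3.7)
w=camera_info("wrist")
for u,v in [(223,190),(331,188),(228,233),(330,230),(278,210)]: print(onz(w,u,v,.149).round(3))
im,d=camera("wrist");P=cloud(w,d)
Q=P[185:240,220:335].reshape(-1,3);q=Q[(Q[:,2]>.135)&(Q[:,2]<.165)];print(len(q),q.mean(0),cv2.minAreaRect((q[:,:2]*1000).astype(np.float32)))
E
```

```text
side [0.587 0.898 0.713] tcp [355.4 185.9] pad [352.6 200.6]
wrist [0.377 0.308 0.374] tcp [279.5 232.1] pad [279.9 211.8]
side tip seen 357.5 173.24324324324323
[0.346 0.239 0.149]
[0.417 0.247 0.149]
[0.351 0.208 0.149]
[0.42  0.217 0.149]
[0.384 0.228 0.149]
4707 [0.38261576 0.22802735 0.1493864 ] ((383.02789306640625, 222.8644561767578), (72.1986312866211, 42.38352584838867), 5.629754543304443)
```

Run:
```python
from h import *
print(get_obs()["position"])
s=camera_info("side");im,d=camera("side");P=cloud(s,d)
for v in range(160,192,3): print(v,P[v,357].round(3))
w=camera_info("wrist");im,d=camera("wrist");P=cloud(w,d)
for v in range(226,275,5): print(v,P[v,272].round(3),P[v,280].round(3),P[v,290].round(3))
```

```text
[0.38446074 0.23160534 0.19424152]
160 [0.391 0.241 0.268]
163 [0.39  0.242 0.262]
166 [0.39  0.243 0.255]
169 [0.389 0.242 0.247]
172 [0.388 0.243 0.24 ]
175 [ 0.04  -0.897 -0.605]
178 [ 0.035 -0.905 -0.632]
181 [ 0.035 -0.896 -0.647]
184 [ 0.031 -0.903 -0.675]
187 [ 0.03  -0.899 -0.694]
190 [0.359 0.166 0.13 ]
226 [0.381 0.215 0.146] [0.386 0.216 0.146] [0.393 0.217 0.147]
231 [0.381 0.21  0.143] [0.387 0.211 0.144] [0.394 0.211 0.142]
236 [0.382 0.187 0.099] [0.389 0.188 0.099] [0.397 0.189 0.1  ]
241 [0.383 0.182 0.098] [0.39  0.183 0.099] [0.398 0.184 0.099]
246 [0.383 0.176 0.096] [0.39  0.177 0.097] [0.399 0.177 0.095]
251 [0.38  0.241 0.238] [0.384 0.241 0.237] [0.388 0.242 0.238]
256 [0.38  0.241 0.243] [0.384 0.242 0.243] [0.388 0.242 0.243]
261 [0.381 0.242 0.247] [0.384 0.241 0.246] [0.388 0.242 0.247]
266 [0.381 0.242 0.252] [0.384 0.241 0.251] [0.388 0.242 0.252]
271 [0.381 0.242 0.255] [0.384 0.242 0.255] [0.387 0.242 0.255]
```

Depth shows the fingers centred on the pad in x and y, but the visible tips sit at z≈0.237, about 42 mm above the reported TCP. I'll go down gently and let the contact force tell where the tips really are.

Call:
move_arm(
  motion="0 0 -0.015 0; 0 0 -0.03 0; 0 0 -0.04 0; 0 0 -0.045 0; 0 0 -0.05 0; 0 0 -0.05 0",
)

```text
clock: 2.35
position: [0.3844, 0.231, 0.1435]
ee_rot: [-0.031, 0.706, 0.031, 0.706]
ft_force: [0.9, 0.8, 1.3]
grip_width: 0.0
```

Run:
```python
from h import *
w=camera_info("wrist");im,d=camera("wrist");P=cloud(w,d);save(im,"pics/w2.png")
for v in range(180,275,6): print(v,P[v,240].round(3),P[v,280].round(3))
o=get_obs();print(o["position"],o["ft_force"])
```

```text
180 [ 0.348  0.219 -0.   ] [ 0.386  0.223 -0.   ]
186 [ 0.349  0.213 -0.001] [0.386 0.217 0.   ]
192 [ 0.349  0.208 -0.   ] [ 0.387  0.211 -0.   ]
198 [0.349 0.202 0.   ] [0.387 0.206 0.002]
204 [0.35  0.196 0.   ] [0.388 0.199 0.001]
210 [0.35 0.19 0.  ] [0.388 0.195 0.007]
216 [0.363 0.241 0.15 ] [0.384 0.243 0.152]
222 [0.363 0.239 0.153] [0.384 0.241 0.154]
228 [0.364 0.236 0.154] [0.384 0.237 0.153]
234 [0.363 0.231 0.15 ] [0.384 0.233 0.15 ]
240 [0.364 0.227 0.15 ] [0.385 0.229 0.149]
246 [0.364 0.224 0.15 ] [0.385 0.226 0.15 ]
252 [0.364 0.22  0.149] [0.384 0.241 0.188]
258 [0.364 0.215 0.146] [0.384 0.242 0.195]
264 [0.364 0.211 0.146] [0.384 0.241 0.199]
270 [0.361 0.181 0.1  ] [0.384 0.241 0.203]
[0.38449237 0.23110945 0.14376147] [ 0.11357198 -0.11409357 -0.22636067]
```

There's no contact with the TCP at 0.144, so the true tips are about 43 mm above it, as depth showed. Contact should come at a TCP height of about 0.107.

Call:
move_arm(
  motion="0 0 -0.012 0; 0 0 -0.024 0; 0 0 -0.033 0; 0 0 -0.037 0; 0 0 -0.041 0; 0 0 -0.045 0; 0 0 -0.045 0",
)

```text
clock: 3.28
position: [0.3846, 0.2312, 0.0987]
ee_rot: [-0.031, 0.706, 0.031, 0.707]
ft_force: [-0.3, 1.1, 4.1]
grip_width: -0.003
```

Contact force is building (about 4 N). Full travel would end near TCP 0.077, so I'll press about 15 mm further and hold.

Call:
move_arm(
  motion="0 0 -0.004 0; 0 0 -0.008 0; 0 0 -0.012 0; 0 0 -0.015 0; 0 0 -0.015 0; 0 0 -0.015 0; 0 0 -0.015 0; 0 0 -0.015 0; 0 0 -0.015 0",
)

```text
clock: 4.4
position: [0.3846, 0.2315, 0.0839]
ee_rot: [-0.031, 0.706, 0.031, 0.707]
ft_force: [-0.6, 4.4, 5.5]
grip_width: 0.002
```

Run:
```python
from h import *
im,d=camera("wrist");save(im,"pics/w3.png")
im,d=camera("side");save(cv2.resize(im[130:290,240:430],None,fx=4,fy=3.7),"pics/s3.png")
o=get_obs();print(o["position"],o["ft_force"])
```

```text
[0.38459059 0.2314613  0.08385268] [-0.36951351  3.81745303  5.40202729]
```

View pics/s3.png

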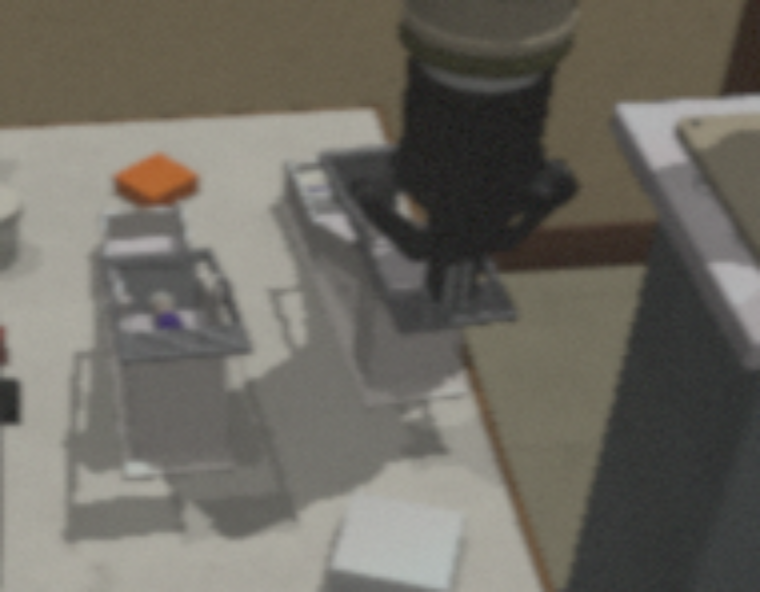

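View pics/w3.png

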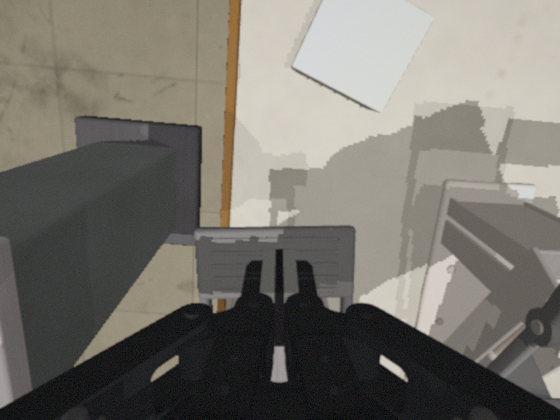

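The side view shows the pad pressed, with fingers at about (460,300), and a violet print in the tray at about (315,188), so the carton has slid out. I'll raise now.

Call:
move_arm(
  motion="0 0 0.005 0; 0 0 0.012 0; 0 0 0.02 0; 0 0 0.03 0; 0 0 0.05 0; 0 0 0.08 0; 0 0.04 0.11 0; 0 0.09 0.13 0; 0 0.14 0.13 0; 0 0.14 0.13 0",
)

```text
clock: 5.75
position: [0.3824, 0.3743, 0.213]
ee_rot: [-0.033, 0.707, 0.033, 0.706]
ft_force: [-0.2, -1.2, -0.5]
grip_width: -0.002
```

Run:
```python
from h import *
im,d=camera("top");save(cv2.resize(im[185:305,235:395],None,fx=5,fy=5,interpolation=cv2.INTER_CUBIC),"pics/t4.png")
im2,_=camera("side");save(cv2.resize(im2[130:290,240:430],None,fx=4,fy=3.7),"pics/s4.png")
P=cloud(camera_info("top"),d)
for nm,(r0,r1,c0,c1) in dict(a=(262,300,262,284),b=(198,232,240,262)).items():
    Q=P[r0:r1,c0:c1].reshape(-1,3); q=Q[(Q[:,2]>.1)&(Q[:,2]<.17)]; print(nm,len(q),q.mean(0).round(4))
o=get_obs();print(o["position"],o["ft_force"])
```

```text
a 431 [0.3845 0.2275 0.1488]
b 404 [0.5446 0.2813 0.1489]
[0.38409968 0.37064539 0.21324139] [ 0.41840726 -0.12342823 -0.18891607]
```

View pics/t4.png

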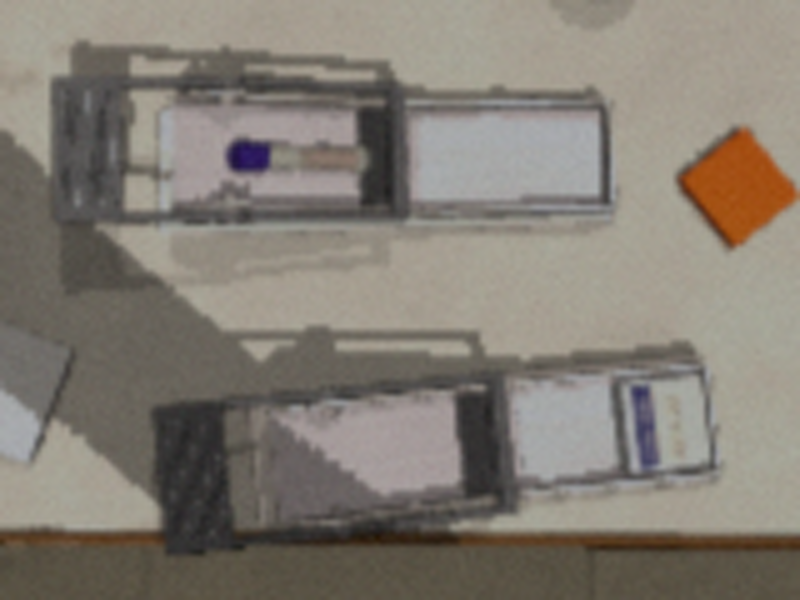

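View pics/s4.png

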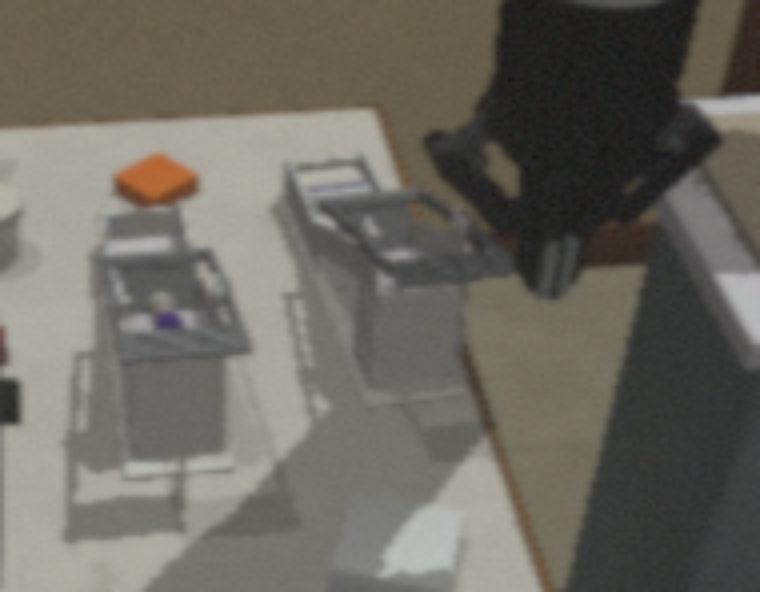

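The carton lies flat in the tray at zoom (665,420) against the front rim. The pad is back at 0.149 m with the gate shut, and the tube is unmoved at (300,157). I'm handing in.

```bash
python3 -c "
from workcell import hand_in
print(hand_in())"
```

```text
the job is handed in; nothing more can be done
None
```

I pressed the pad of the carton's dispenser with closed fingertips, and the carton slid out into its tray. I then let the pad come up and moved the arm clear before handing in at about 6 s of the 32 s allowed. `hand_in` gave no verdict.

**Last checks:**
- **Carton:** it lies flat in the tray against the front rim.
- **Levers:** both pads measure a mean height of 149 mm, the same as at the start, so both gates look shut.
- **Tube and nearby things:** the tube looks unmoved, as does everything else in the zoomed views. I did not check the cup, strips or marker separately.
- **Robot:** the force on the tool was near zero once it was clear of the bench.

**One disagreement:** depth images put the closed fingertips about 43 mm above the reported TCP. Contact force confirmed it, so I set the press depth by camera and force instead of by the stated TCP.

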